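# Pin and press a stamp in the clamshell jig

### The arm

A 6-joint arm with a two-finger parallel gripper is mounted at the origin on a cart in front of the work surface, level with it; the furniture and walls round the work are solid. World frame = base frame: x ahead of the robot, y to its left, z up, the work surface at z = 0. Lengths are in mm, angles in rad, forces in N, time in s.
With the tool pointing down it reaches from about 275 to 750 mm from the base axis. Payload 10.2 kg.
Tool frame: the origin (TCP) lies midway between the tips of the shut fingers; the grasp point (between the pads) lies 19 mm behind it; x points along the fingers, y is the direction in which the jaws open and shut, and the axes are right-handed (so a half turn about x gives the same grasp; the last joint's range is limited). The gripper opens to 85 mm and grips with 20 to 120 N. Pads are 22 mm wide; open, the fingers measure 114 mm over their backs; the gripper's body (76 mm by 85 mm) begins 54 mm behind the grasp point. The pads swing forward as they close: fully open they stand 13 mm farther back than shut.
Start: joints at [-1.355, 0.313, 1.498, -0, 1.331, -0.223], TCP at [223.037, -475.274, 231.294] pointing down, gripper open.
Joint ranges: [-2.94, 2.94], [-0.97, 2.17], [0.19, 2.56], [-1.23, 4.37], [0.02, 3.11], [-2.88, 2.88]. Speed limits (rad/s): [2.39, 2.39, 3.01, 3.14, 3.14, 3.14].

### API

Orientations are given as a unit quaternion [w, x, y, z].
In Python, from rig import ctrl gives the robot as it stands.
- The arm moves only by the tool arm_command, never from a script. Its argument "plan" is a list of rows, each a list of 5 numbers: the shift along the tool's x, y, z in m, then the turn about the tool's x in rad, then the opening, from 0 (shut) to 1 (fully open). A call has 1 to 12 rows; each row shifts and turns the commanded pose from where the row before left it, along the tool's axes as they then stand; what a row does not reach is not made up. A row lasts 1/8 s, in which the tool goes at most 62.5 mm and 10.7 degrees, less where a joint would pass 70% of its speed; a pose out of reach is approached as far as the arm can. A call with a gripper value outside its range is refused whole. The fingers move at their own pace and stop on an object; "squeeze" is the grip in N (left out, the last holds). Time passes only in rows, so rows that do not move let the fingers close. It gives the time, the measured TCP pose, the force and the opening at its end, in the units of the state.
- ctrl.sense(): the state, without advancing time (a new reading comes with each control period).
- ctrl.capture(name): name is "scene" or "side" or "wrist"; returns a dict with "color" (420x560x3 uint8, red, green, blue), "fx", "fy", "cx", "cy" (pixels), "xyz" and "orientation" of the camera in the world; the wrist camera has in their place "hand_eye" (4x4, takes a point from camera to tool coordinates, whose origin is the TCP and whose axes are the tool frame's). Camera axes: x right, y up, looking along -z (the intrinsics and any distortion apply to the point x, -y, -z); pixel columns grow to the right and rows downward; lengths in mm; the calibration is good to about 2 mm. A picture is of the moment at which its call begins: read the wrist's pose just before it. There is no depth.
- ctrl.finish_job(): hands the job in, once; it reports no verdict.
Trained networks look in the newest picture that a camera, given by its name, has taken for a name from the list of things; names that differ only in an ending like _2 or _b are one class to them, and where a whole thing is asked for, a point or a joint stands for the part that bears it (a point fixed in the world has none). Each returns a list of dicts, best first, with "score" (0 to 1); they miss things now and then, are a little off and sometimes report something else, mostly with a low value. They report only what shows in the picture. A call takes as long as a camera call. They do not tell look-alikes from the thing itself.
- ctrl.spot_in(camera, query): "uv" ([column, row] in pixels, amid what is visible of it).
- ctrl.regions_of(camera, query): "mask" (420x560 bool, what is visible of it) and "uv" ([column, row] in pixels, amid what is visible of it).
- ctrl.place_of(camera, query): "uv" ([column, row] in pixels: a listed point, or the origin of a listed thing).
The state is a dict: "time_s": time; "joints": joint angles; "dq": joint speeds; "tau": joint torques, N m; "eef_pos": TCP position; "ee_rot": TCP orientation; "force": force on the tool from outside, world axes, zero at the start; "wrist_torque": the same for the moment, N m; "grip_width": opening from 0.0 (shut) to 1.0 (fully open).
Only numpy, scipy, OpenCV 4.12 (cv2) and the standard library are available. Lean on these libraries where they do the work, as an engineer would, in place of code of your own. Each camera call takes 0.05 s, during which the arm holds its last target.

### The job

The square zinc stamp is to be pressed in the hinged jig: lay it face up in the brass-rimmed nest, swing the lid shut over it, then take the red-headed pin from its wooden stand and push it down through the lid and into the base hole until its collar bears on the lid. Finish while still holding the pin by its head and pushing it down firmly (about 10 N), so that the lid stays pressed onto the stamp; do not let go. Leave the other stamps and the edge tool where they lie.

Things in the scene. Friction and masses are not known exactly. Their poses are not given: they have to be found in the camera images.
- stamp: square cast-zinc leather stamp, 32 x 32 x 14 mm, 0.07 kg, lying relief up on the table; the only square one of three stamps. Origin: centre of its underside; z up, x and y along its sides. It fits the nest any of four ways round.
- jig: clamshell pressing jig, fixed to the table; its position and yaw differ from start to start. Blue base plate 170 x 110 x 18 mm. Origin: on the table under the middle of the nest; x points to the hinge, -x to the front edge with the pin hole (the side nearer the robot), z up. Base reaches from x = -82 to +88 mm, y = +-55 mm.
- nest (a point): centre of the nest floor, 18 mm above the table, on the jig's base. Square pocket 40 x 40 mm with sides along the jig's x and y, bounded by a brass rim only 3 mm high and 7 mm wide; the surface outside the rim is level with the nest floor. A seated stamp stands 11 mm above the rim.
- base_hole (a point): mouth of the pin hole of the base, on top of a steel boss (32 x 56 mm) 60 mm in front of the nest centre (jig -x), 32 mm above the table; vertical hole 13.5 mm across, open down to the table.
- hinge (a point): middle of the lid's hinge axis, 75 mm behind the nest centre (jig +x) and 34 mm above the table; the axis runs along the jig's y.
- lid (a joint): lid angle, rad: 0 level, 1.57 upright, up to 2.0 leaning away from the robot; starts open past upright. Aluminium plate 100 mm wide (along y), reaching 155 mm from the hinge axis; level, its underside is at axis height, its outer face 10 mm higher. The stiff hinge stays where left; 1 to 2 N at the free edge moves it. Its rubber pad rests on the seated stamp at about 0.03 rad = shut.
- lid_hole (a point): centre of the lid's pin hole on its outer face, 135 mm from the hinge axis; hole 15.5 mm across, through the 10 mm plate. With the lid shut it lies over the base hole.
- pin: pin, 77 mm long, 0.09 kg, upright in the stand. Origin: centre of its lower tip; z along the pin to its head. Steel shank 10 mm across, tapering to 5 mm over the lowest 7 mm; collar 26 mm across from 38 to 43 mm above the tip; red cylindrical head 20 mm across from 43 to 77 mm above the tip. With the collar on the shut lid the tip is about 10 mm above the table.
- pin_head (a point): point on the pin's axis 60 mm above its tip, the middle of the red head, where to grip it.
- pin_stand: wooden block 60 x 60 x 42 mm, fixed, with a vertical hole 13.5 mm across in which the pin stands, collar resting on the top. Origin: centre of its underside.
- flower_stamp: flower-outlined stamp, 27 x 30 x 14 mm, bystander; origin at the centre of its underside.
- leaf_stamp: almond-shaped stamp, 19 x 32 x 14 mm, bystander; origin at the centre of its underside.
- edge_beveller: leather edge tool with a brown wooden handle, 119 mm long, lying on the table, bystander; origin at its middle, underside.
There are look-alikes about, which are no part of the job. What is shaped like the pin but blue or purple is not meant.

How it is judged (in metres and radians):
On the way, in this order (a step that is already met when the one before it is completed fails the run):
1. the square stamp lies flat in the nest while the lid is still open (horizontal distance between stamp and nest below 0.006 m and z of stamp in the frame of jig below 0.0198 m and angle between stamp's own z axis and vertical below 0.06 rad and value of joint lid above 0.8 rad), for 0.2 s.
2. the lid is swung shut over the stamp, before the pin goes in (value of joint lid below 0.12 rad and horizontal distance between pin and base_hole above 0.05 m), for 0.2 s.
3. the pin stands through the lid and in the base hole (horizontal distance between pin and base_hole below 0.006 m and z of pin in the frame of jig below 0.022 m), for 0.1 s.
At the end, for the whole second after the job is handed in: Stamp flat in the nest (within 6 mm), lid under 0.06 rad, pin upright (0.12 rad) through the lid, its tip within 6 mm of the base hole's axis and under 15.5 mm above the table, the robot gripping the pin's head and pressing so that the jig squeezes the stamp (force on both faces together over 14 N) (horizontal distance between stamp and nest below 0.006 m and z of stamp in the frame of jig below 0.0198 m and angle between stamp's own z axis and vertical below 0.06 rad and value of joint lid below 0.06 rad and horizontal distance between pin and base_hole below 0.006 m and z of pin in the frame of jig below 0.0155 m and angle between pin's own z axis and vertical below 0.12 rad and contact force between stamp and jig above 14 N and contact force between the fingers and pin above 2 N and distance between the grasp point and pin_head below 0.03 m); the arm keeps its last pose, push and grip.
It fails at once if another stamp or the edge tool is moved by more than 3 cm (distance of any of flower_stamp, leaf_stamp, edge_beveller from where it was at the start of the episode above 0.03 m).
It also fails if it takes over 67 s, if anything falls off the work surface, if the arm or the gripper's body presses on something with over 40 N, if the wrist force passes 120 N, or if a joint passes its speed limit or range.

## Working session

There is one attempt and no reset: what is moved stays moved. The work goes in short steps, Python scripts to look and compute and a tool call to move; the robot and the scene stay as the last step left them, time stands still between calls to the robot, and variables do not carry over. Pictures are saved under pics/ and viewed, and the job is handed in when it is done.

Besides the shell and the picture viewer there is one more tool, called after "Request:" as name(argument=value, ...) on one line, values as JSON. arm_command: Moves the arm, as the interface text tells. Its arguments: {"type":"object","properties":{"plan":{"type":"array"},"squeeze":{"type":"number"}},"required":["plan"]}

```bash
ls; mkdir -p pics; cat > h.py <<'E'
from rig import ctrl
import numpy as np, cv2
from scipy.spatial.transform import Rotation as R
def cap(n,fn=None):
    s=ctrl.sense(); c=ctrl.capture(n); c['s']=s
    if fn: cv2.imwrite('pics/'+fn,cv2.cvtColor(c['color'],cv2.COLOR_RGB2BGR))
    return c
def q2R(q): return R.from_quat([q[1],q[2],q[3],q[0]]).as_matrix()
def campose(c):
    if 'hand_eye' in c:
        T=np.eye(4);T[:3,:3]=q2R(c['s']['ee_rot']);T[:3,3]=c['s']['eef_pos']
        M=T@np.array(c['hand_eye']);return M[:3,:3],M[:3,3]
    return q2R(c['orientation']),np.array(c['xyz'])
def at_z(c,uv,z):
    Rm,t=campose(c)
    d=np.array([(uv[0]-c['cx'])/c['fx'],-(uv[1]-c['cy'])/c['fy'],-1.]);d=Rm@d
    return t+d*(z-t[2])/d[2]
def proj(c,p):
    Rm,t=campose(c);v=Rm.T@(np.array(p,float)-t)
    return np.array([c['cx']+c['fx']*v[0]/-v[2],c['cy']-c['fy']*v[1]/-v[2]])
def ray(c,uv):
    Rm,t=campose(c);d=Rm@np.array([(uv[0]-c['cx'])/c['fx'],-(uv[1]-c['cy'])/c['fy'],-1.]);return t,d/np.linalg.norm(d)
def tri(c1,uv1,c2,uv2):
    a,d=ray(c1,uv1);b,e=ray(c2,uv2)
    s=np.linalg.lstsq(np.c_[d,-e],b-a,rcond=None)[0]
    p,q=a+d*s[0],b+e*s[1];return (p+q)/2,np.linalg.norm(p-q)
E
python3 - <<'E'
from h import *
for n in ['scene','side','wrist']:
    c=cap(n,n+'0.png');print(n,{k:v for k,v in c.items() if k not in('color','s')})
    if n=='scene':print(c['s'])
    for q in ['stamp','jig','nest','base_hole','hinge','lid','lid_hole','pin','pin_head','pin_stand','flower_stamp','leaf_stamp','edge_beveller']:
        try: print(q,[(np.round(d['uv'],1).tolist(),round(d['score'],2)) for d in ctrl.place_of(n,q)][:4],end=' ')
        except Exception as e: print(q,e)
E
```

```text
pics
scene {'fx': 530.3098680637481, 'fy': 530.3098680637481, 'cx': 281.21570225937154, 'cy': 203.35307649900903, 'xyz': array([-305.05517944,  541.58394994,  844.5575582 ]), 'orientation': array([-0.42335682, -0.21047188,  0.38132792,  0.7943926 ])}
{'time_s': 0.0, 'joints': array([-1.35537882e+00,  3.13429042e-01,  1.49849190e+00, -2.91678900e-05,
        1.33100879e+00, -2.23419412e-01]), 'dq': array([-0.00217984,  0.00025334,  0.00055717, -0.00215448,  0.00284992,
        0.00176313]), 'tau': array([ 1.18963326e-03, -4.12261927e+01, -2.59747195e+01, -1.19819920e-04,
        4.01067431e-03,  1.45257280e-05]), 'eef_pos': array([ 222.97681932, -474.98442239,  230.7251719 ]), 'ee_rot': array([-0.15343992, -0.69014451, -0.15438545,  0.69016076]), 'force': array([ 0.08345096, -0.31650228,  0.02859954]), 'wrist_torque': array([-0.02861138,  0.02053172, -0.05719014]), 'grip_width': 1.001879117686959}
stamp [] jig [([266.1, 235.7], 0.73), ([188.5, 281.7], 0.47)] nest [([267.3, 230.2], 0.79), ([285.0, 235.8], 0.26)] base_hole [([285.1, 237.6], 0.91)] hinge [([249.2, 210.0], 0.7)] lid it kn
[... 1359 characters left out ...]
83794, 'fy': 344.09450523383794, 'cx': 285.83643470046604, 'cy': 211.6973434433668, 'hand_eye': array([[-5.56139226e-04,  2.73172187e-01, -9.61964993e-01,
        -1.42094469e+02],
       [ 9.99999039e-01,  1.37360174e-03, -1.88061835e-04,
        -1.03557938e+00],
       [ 1.26998352e-03, -9.61964173e-01, -2.73172688e-01,
        -6.96955662e+01],
       [ 0.00000000e+00,  0.00000000e+00,  0.00000000e+00,
         1.00000000e+00]])}
stamp [] jig [] nest [] base_hole [] hinge [] lid it knows: base_hole, edge_beveller, flower_stamp, hinge, jig, leaf_stamp, lid_hole, nest, pin, pin_head, pin_stand, stamp
lid_hole [] pin [] pin_head [] pin_stand [] flower_stamp [] leaf_stamp [] edge_beveller []
```

View pics/scene0.png

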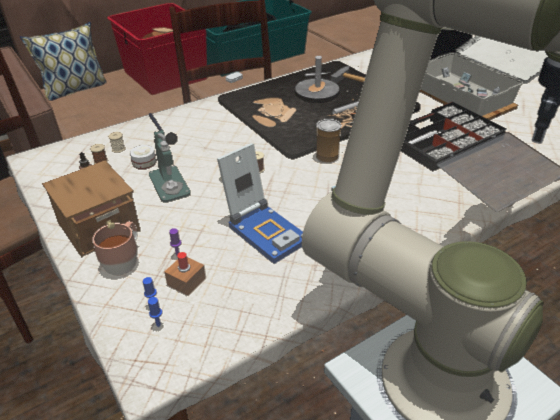

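View pics/side0.png

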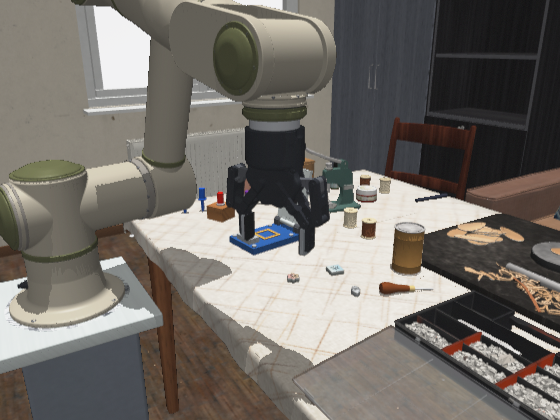

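View pics/wrist0.png

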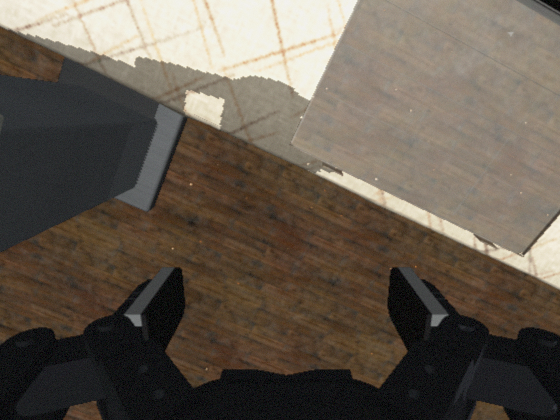

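The scene view shows the jig at (266,235) with its lid open. The red pin stands in its wooden stand at (183,262), with look-alikes in purple at (174,238) and blue at (149,287) and (155,308). The side view shows stamps at (334,270), which looks square, (293,278) and (356,291), and the beveller at (404,289). The wrist camera sees only the table edge and the floor.

```bash
python3 - <<'E'
from h import *
s=cap('scene');d=cap('side')
print('s stamp',at_z(d,(334,271),7));print('flower?',at_z(d,(292.7,279),7));print('leaf?',at_z(d,(356,291.8),7));print('bev',at_z(d,(404,289),8))
for q,a,b,z in [('nest',(267.3,230.2),(267,231.9),18),('bh',(285.1,237.6),(248.7,235.3),32),('hinge',(249.2,210),(287.7,219.7),34),('lidhole',(236.4,159.7),(299.4,175.4),None),('pinhead',(182.7,260),(220,197.4),64)]:
    print(q,tri(s,a,d,b), at_z(s,a,z) if z else '', at_z(d,b,z) if z else '')
im=cv2.cvtColor(d['color'],cv2.COLOR_RGB2BGR)
cv2.imwrite('pics/crop1.png',cv2.resize(im[240:310,260:460],None,fx=4,fy=4,interpolation=cv2.INTER_CUBIC))
im=cv2.cvtColor(s['color'],cv2.COLOR_RGB2BGR)
cv2.imwrite('pics/crop2.png',cv2.resize(im[140:340,130:330],None,fx=3,fy=3,interpolation=cv2.INTER_CUBIC))
S=d['s'];Rm=q2R(S['ee_rot']);print(Rm)
E
```

```text
s stamp [ 543.05191079 -201.85646792    7.        ]
flower? [ 440.93064783 -185.3737012     7.        ]
leaf? [ 522.66047982 -303.64434444    7.        ]
bev [ 615.55030619 -348.57540448    8.        ]
nest (array([509.85138392,  53.82626264,  19.26037126]), np.float64(10.408508729957108)) [503.82152058  55.62054217  18.        ] [519.64476122  64.29777624  18.        ]
bh (array([450.35835559,  41.57922256,  29.45781205]), np.float64(3.5630358641796254)) [445.58853544  43.98755712  32.        ] [450.16503975  38.64842985  32.        ]
hinge (array([579.9258772 ,  60.76211414,  37.70409607]), np.float64(11.243971958247592)) [575.68000508  61.53494044  34.        ] [595.03654249  78.34212705  34.        ]
lidhole (array([620.86210684,  62.99186177, 159.34407456]), np.float64(5.784872915406782))  
pinhead (array([480.68282078, 279.52365676,  63.86468514]), np.float64(2.268631128352766)) [478.94226978 279.90990733  64.        ] [482.34049979 281.4124613   64.        ]
[[-3.21792729e-05  4.24864292e-01 -9.05257053e-01]
 [ 2.84484760e-05 -9.05257053e-01 -4.24864293e-01]
 [-9.99999999e-01 -3.94250076e-05  1.70437721e-05]]
```

View pics/crop1.png

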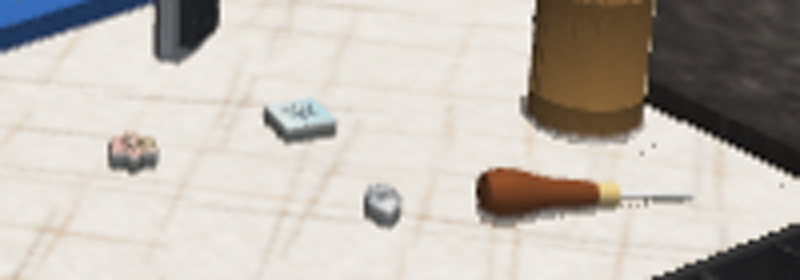

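View pics/crop2.png

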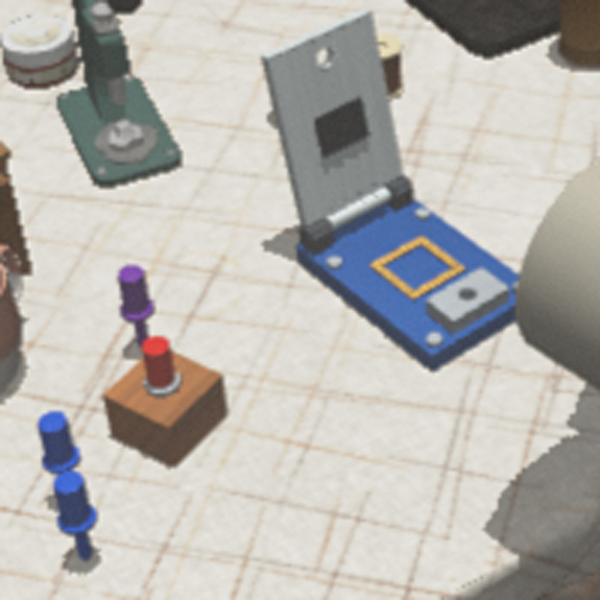

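Candidates for the square stamp in the side view:
- (334,270): square outline, pale face. This is my choice.
- (293,278): flower outline.
- (356,291): almond shape.

For the pin, the candidates are red at (183,262) in the wooden stand, which I choose, purple at (174,238), and blue at (149,287) and (155,308). The crops confirm both choices. Next I'll hover over the stamp.

Request:
arm_command(plan=[[0.014,-0.016,-0.058,0,1],[0.014,-0.016,-0.058,0,1],[0.014,-0.016,-0.058,0,1],[0.014,-0.016,-0.058,0,1],[0.014,-0.016,-0.058,0,1],[0.014,-0.016,-0.058,0,1],[0.014,-0.016,-0.058,0,1],[0,0,0,0,1]])

```text
time_s: 3.05
eef_pos: [544.5, -198.3, 131.9]
ee_rot: [-0.155, -0.689, -0.156, 0.69]
force: [-0.1, -1.5, -0.3]
grip_width: 0.999
```

```bash
cat >> h.py <<'E'
def delta(target,s=None):
    s=s or ctrl.sense();return q2R(s['ee_rot']).T@(np.array(target,float)-s['eef_pos'])
E
python3 - <<'E'
from h import *
c=cap('wrist','w1.png');print(c['s']['time_s'],c['s']['eef_pos'])
for q in ['stamp','flower_stamp','leaf_stamp']:
    print(q,[(d['uv'],d['score'],at_z(c,d['uv'],0)) for d in ctrl.place_of('wrist',q)])
E
```

```text
3.05 [ 544.51640201 -198.29275676  131.86915665]
stamp [([284.7, 192.8], 0.6, array([ 550.65751517, -193.00927328,    0.        ]))]
flower_stamp [([219.6, 290.5], 0.57, array([ 445.86474062, -178.75880311,    0.        ]))]
leaf_stamp [([381.2, 267.4], 0.65, array([ 526.62123803, -296.94225717,    0.        ]))]
```

View pics/w1.png

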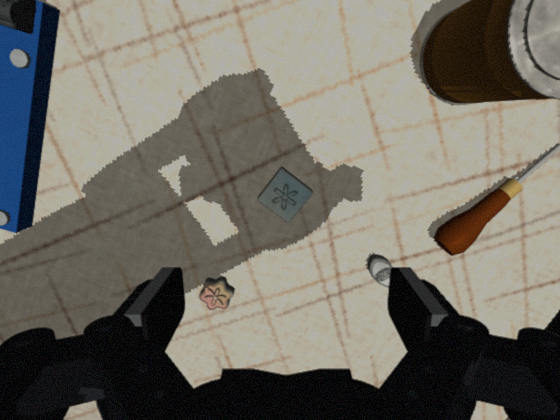

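The wrist view shows the square stamp at (285,194), turned about 40° in the image. The flower is at (217,292), the leaf at (379,268) and the beveller at (465,230). I'll measure the stamp's yaw now.

```bash
python3 - <<'E'
from h import *
c=cap('wrist');r=ctrl.regions_of('wrist','stamp')
r=min(r,key=lambda m:abs(m['uv'][0]-285)+abs(m['uv'][1]-194));m=r['mask'].astype(np.uint8)
print(m.sum(),r['uv'])
ct=max(cv2.findContours(m,0,1)[0],key=cv2.contourArea).reshape(-1,2)
P=np.array([at_z(c,p,14)[:2] for p in ct],np.float32)
rc=cv2.minAreaRect(P);print(rc)
bx=cv2.boxPoints(rc);im=cv2.cvtColor(c['color'],cv2.COLOR_RGB2BGR)
im2=cv2.resize(im[140:250,230:340],None,fx=5,fy=5,interpolation=cv2.INTER_CUBIC)
q=np.array([(proj(c,[*b,14])-[230,140])*5 for b in bx]).astype(int)
cv2.polylines(im2,[q],True,(0,0,255),1);cv2.imwrite('pics/w1c.png',im2)
Rm=q2R(c['s']['ee_rot']);print('tool y ang',np.degrees(np.arctan2(Rm[1,1],Rm[0,1])))
print(ctrl.sense()['joints'])
E
```

```text
1685 [279.5, 190.5]
((551.7471313476562, -192.4351348876953), (32.790218353271484, 32.9379997253418), 77.77604675292969)
tool y ang -64.93307224188106
[-5.59491316e-01  5.18664340e-01  1.45972107e+00 -7.33787526e-05
  1.16246427e+00  5.74311709e-01]
```

View pics/w1c.png

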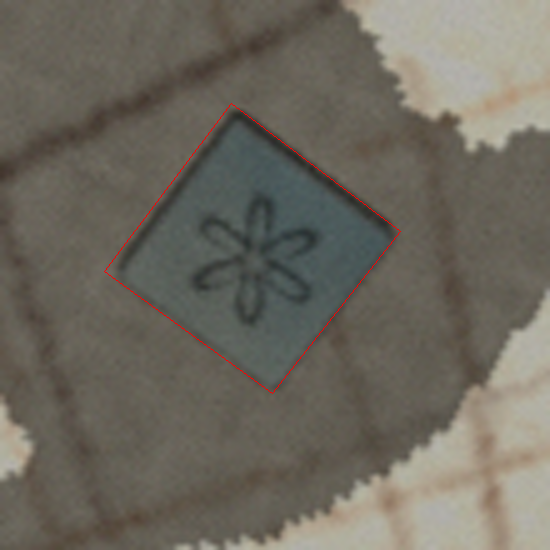

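Request:
arm_command(plan=[[0.018,0,0,0.163,0.75],[0.018,0,0,0.163,0.75],[0.018,0,0,0.163,0.75],[0.018,0,0,0.163,0.75],[0,-0.0066,-0.0054,0,0.75],[0,0,0,0,0.75]])

```text
time_s: 4.1
eef_pos: [550.3, -196.3, 62.3]
ee_rot: [-0.074, 0.704, -0.074, -0.703]
force: [0.6, 0.4, -0.3]
grip_width: 0.75
```

```bash
cat >m1.py <<'E'
from h import *
c=cap('wrist','w2.png');r=ctrl.regions_of('wrist','stamp');print([(x['uv'],x['score'],x['mask'].sum()) for x in r])
m=r[0]['mask'].astype(np.uint8)
ct=max(cv2.findContours(m,0,1)[0],key=cv2.contourArea).reshape(-1,2)
P=np.array([at_z(c,p,14)[:2] for p in ct],np.float32)
rc=cv2.minAreaRect(P);print(rc)
print([(at_z(c,x['uv'],0),x['score']) for x in ctrl.place_of('wrist','stamp')])
Rm=q2R(c['s']['ee_rot']);print('tool y ang',np.degrees(np.arctan2(Rm[1,1],Rm[0,1])),c['s']['eef_pos'],c['s']['time_s'])
print('delta',delta([*rc[0],4.5]))
E
python3 m1.py
```

```text
[([282.1, 235.4], 0.56, np.int64(2998))]
((553.179931640625, -193.93605041503906), (31.86572265625, 34.63191223144531), 77.86741638183594)
[(array([ 547.47038362, -191.70880159,    0.        ]), 0.9)]
tool y ang -102.03914699565496 [ 550.30180679 -196.28180136   62.28452707] 4.1
delta [57.60205086 -3.03312826 -2.5804686 ]
```

View pics/w2.png

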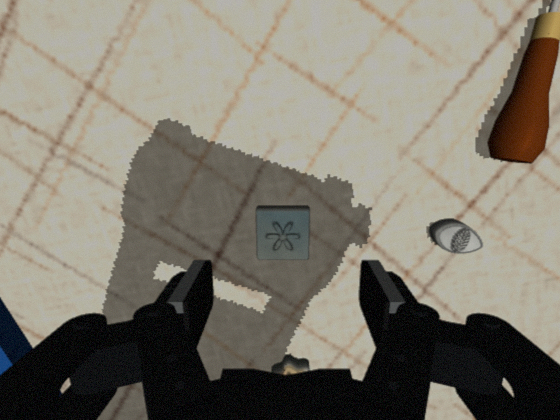

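The stamp is centred at (283,235) and squared up with the jaws, and the neighbours are clear of the fingers. I'll descend and grip.

Request:
arm_command(plan=[[0.029,-0.003,-0.0015,0,0.75],[0.0285,0,0,0,0.75],[0,0,0,0,0.75],[0,0,0,0,0.3],[0,0,0,0,0.3],[0,0,0,0,0.3],[0,0,0,0,0.3]], squeeze=40)

```text
time_s: 5.12
eef_pos: [552.6, -194.0, 5.5]
ee_rot: [-0.075, 0.704, -0.076, -0.702]
force: [-0.8, 0.9, 6.9]
grip_width: 0.363
```

Request:
arm_command(plan=[[-0.055,0,0,0,0.3],[-0.055,0,0,0,0.3],[-0.007,-0.046,0.02,0,0.3],[-0.007,-0.046,0.02,0,0.3],[-0.007,-0.047,0.02,0,0.3],[-0.007,-0.047,0.02,0,0.3],[0,-0.047,0.021,0,0.3],[0,0,0,-0.17,0.3],[0,0,0,-0.17,0.3],[0,0,0,0,0.3]])

```text
time_s: 6.38
eef_pos: [502.4, 55.7, 142.3]
ee_rot: [0.044, 0.706, 0.044, -0.705]
force: [-0.0, 0.1, -0.8]
grip_width: 0.36
```

```bash
cat >m2.py <<'E'
from h import *
import sys
c=cap('wrist',sys.argv[1]);print(c['s']['time_s'],c['s']['eef_pos'],c['s']['grip_width'])
for q,z in [('nest',18),('base_hole',32),('hinge',34),('jig',0),('stamp',c['s']['eef_pos'][2]-4)]:
    print(q,[(np.round(d['uv'],1),round(d['score'],2),np.round(at_z(c,d['uv'],z),1)) for d in ctrl.place_of('wrist',q)])
Rm=q2R(c['s']['ee_rot']);print('tool y ang',np.degrees(np.arctan2(Rm[1,1],Rm[0,1])),c['s']['joints'])
E
python3 m2.py w3.png
```

```text
6.375 [502.39259488  55.69859618 142.34456382] 0.3602418101419974
nest [(array([295.7, 198.3]), 0.73, array([508.1,  49.6,  18. ])), (array([529.1, 289.7]), 0.62, array([ 452.9, -160.4,   18. ]))]
base_hole []
hinge [(array([291.2,  94.9]), 0.96, array([584.3,  63.3,  34. ]))]
jig [(array([296.2, 192.1]), 0.98, array([509.3,  48.8,   0. ]))]
stamp [(array([282.4, 274.6]), 0.57, array([499.5,  58.1, 138.3]))]
tool y ang -82.8042090360147 [-1.21753123e-01  3.60188754e-01  1.67941421e+00  1.37420571e-05
  1.10110383e+00  1.32344666e+00]
```

View pics/w3.png

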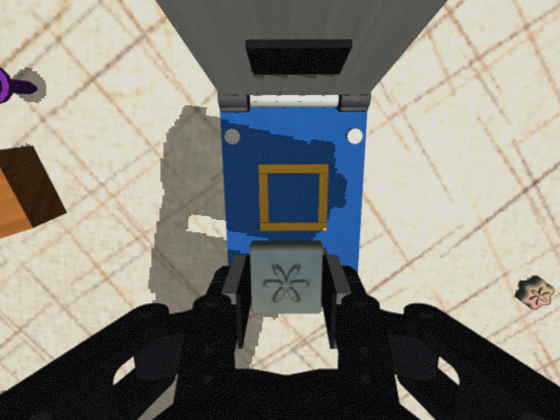

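The stamp is held at (286,277), level with its face up. The brass nest is centred near (293,197) and its edges run parallel to the image axes. The flower stamp is at (535,292), away from the work. I'll measure the rim by its colour.

```bash
cat >m3.py <<'E'
from h import *
import sys
dz=float(sys.argv[2]) if len(sys.argv)>2 else 8.5
c=cap('wrist',sys.argv[1])
hsv=cv2.cvtColor(c['color'],cv2.COLOR_RGB2HSV)
m=cv2.inRange(hsv,(12,110,70),(30,255,255))
n=[d for d in ctrl.spot_in('wrist','nest')][:1];print(n)
k,l,st,ce=cv2.connectedComponentsWithStats(m)
u,v=(int(float(a)) for a in sys.argv[3:5]) if len(sys.argv)>4 else (293,197)
best=min(range(1,k),key=lambda i:(st[i,4]<300)*1e4+np.hypot(*(ce[i]-[u,v])));print(st[best])
ct=max(cv2.findContours((l==best).astype(np.uint8),0,1)[0],key=cv2.contourArea).reshape(-1,2)
P=np.array([at_z(c,p,21)[:2] for p in ct],np.float32);rc=cv2.minAreaRect(P);print('rim',rc)
s=c['s'];zt=s['eef_pos'][2]+dz
g=ctrl.regions_of('wrist','stamp');print([(x['uv'],x['score'],x['mask'].sum()) for x in g])
for x in g:
    if x['mask'].sum()>2500:
        mm=x['mask'].astype(np.uint8);ct=max(cv2.findContours(mm,0,1)[0],key=cv2.contourArea).reshape(-1,2)
        P=np.array([at_z(c,p,zt)[:2] for p in ct],np.float32);r2=cv2.minAreaRect(P);print('stamp',r2, cv2.boundingRect(ct))
        w=np.array([*rc[0],0])-np.array([*r2[0],0]);print('shift tool',q2R(s['ee_rot']).T@w)
Rm=q2R(s['ee_rot']);print('tool y ang',np.degrees(np.arctan2(Rm[1,1],Rm[0,1])),s['eef_pos'],delta([*rc[0],24]))
E
python3 m3.py w4.png
```

```text
[{'uv': [298.7, 97.6], 'score': 0.7}]
[ 258  164   70   67 1976]
rim ((508.89990234375, 52.03285598754883), (53.28285598754883, 53.34779357910156), 7.212990760803223)
[([286.4, 276.2], 0.63, np.int64(5258))]
stamp ((504.5852966308594, 57.14031219482422), (34.731361389160156, 30.610830307006836), 6.9101715087890625) (249, 239, 74, 75)
shift tool [ 1.93105333e-04  5.60635962e+00 -3.64289214e+00]
tool y ang -82.82495716623733 [502.37592712  55.524145   141.84741545] [117.80485621   4.33547105  -6.01732814]
```

Request:
arm_command(plan=[[0.04,0.005,-0.004,0,0.3],[0.04,0,0,0,0.3],[0,0,0,0,0.3]])

```text
time_s: 7.2
eef_pos: [505.5, 51.3, 59.9]
ee_rot: [-0.044, -0.704, -0.045, 0.708]
force: [0.2, 0.1, -0.0]
grip_width: 0.366
```

```bash
python3 m3.py w5.png 8.5 292 240
```

```text
[{'uv': [288.4, 111.3], 'score': 0.61}]
[ 238  190   99   65 2408]
rim ((516.7326049804688, 52.96894073486328), (37.087493896484375, 53.27278137207031), 7.192643165588379)
[([285.5, 279.8], 0.96, np.int64(5364))]
stamp ((507.47271728515625, 52.757606506347656), (35.292823791503906, 31.170825958251953), 7.050724983215332) (249, 239, 75, 76)
shift tool [-0.04947051  0.95695373 -9.21259868]
tool y ang -82.76237048808407 [505.45141507  51.28745932  59.91441256] [39.45169947 -0.77342758 -8.89089839]
```

View pics/w5.png

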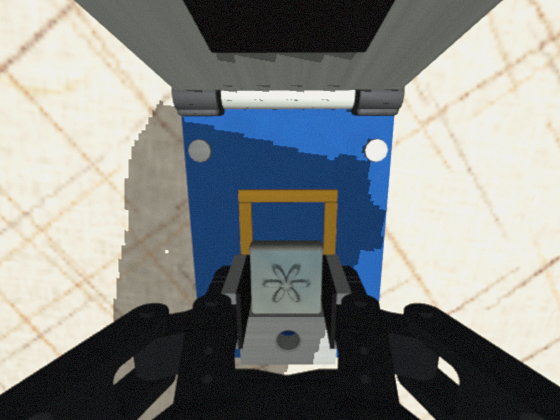

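The nest is at about (508.6, 52.0), and both views agree on it. The stamp sits roughly 3.6 mm short of it along the jig's x. I'll correct that and lower partway to check.

Request:
arm_command(plan=[[0.013,0.0007,-0.0036,0,0.3],[0.013,0,0,0,0.3],[0,0,0,0,0.3]])

```text
time_s: 7.72
eef_pos: [509.9, 51.0, 34.7]
ee_rot: [-0.045, -0.705, -0.045, 0.706]
force: [0.9, 0.5, -0.5]
grip_width: 0.362
```

```bash
python3 m3.py w6.png 8.5 288 255;python3 -c "
import cv2;i=cv2.imread('pics/w6.png');cv2.imwrite('pics/w6c.png',cv2.resize(i[180:340,200:380],None,fx=4,fy=3.5))"
```

```text
[{'uv': [287.9, 106.9], 'score': 0.78}]
[ 230  210  113   51 2462]
rim ((522.91796875, 53.70686340332031), (25.458816528320312, 53.16543960571289), 7.195263862609863)
[([282.7, 278.6], 0.72, np.int64(5243))]
stamp ((511.93524169921875, 52.602928161621094), (34.255638122558594, 30.696922302246094), 7.1972503662109375) (249, 240, 74, 74)
shift tool [ -0.02492692   0.29324583 -11.03414483]
tool y ang -82.73781682237606 [509.92002366  51.00370559  34.69899782] [ 11.96944582  -1.21840133 -12.42119543]
```

View pics/w6c.png

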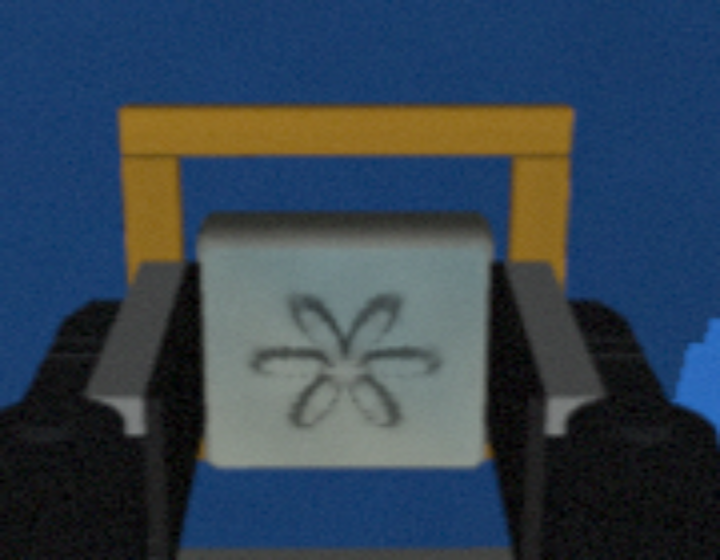

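Request:
arm_command(plan=[[0.0055,0.0003,0.0007,0,0.3],[0.005,0,0,0,0.3],[0,0,0,0,0.3]])

```text
time_s: 8.25
eef_pos: [509.7, 50.6, 24.9]
ee_rot: [-0.045, -0.705, -0.045, 0.706]
force: [-0.1, 0.4, -0.7]
grip_width: 0.362
```

Request:
arm_command(plan=[[0.001,0,0.0005,0,0.3],[0,0,0,0,0.3],[0,0,0,0,0.55],[0,0,0,0,0.55],[0,0,0,0,0.55],[-0.03,0,0,0,0.7],[-0.05,0,0,0,0.7],[-0.02,0,0,0,0.7]])

```text
time_s: 9.25
eef_pos: [510.3, 50.4, 126.9]
ee_rot: [0.045, 0.707, 0.045, -0.704]
force: [-0.1, -0.3, -0.4]
grip_width: 0.698
```

```bash
python3 m2.py w7.png
```

```text
9.25 [510.34900561  50.40472941 126.92078379] 0.6982211567795732
nest []
base_hole [(array([286.7, 290. ]), 0.66, array([451. ,  43.2,  32. ]))]
hinge [(array([288. , 105.1]), 0.7, array([585.1,  59.4,  34. ]))]
jig [(array([288.1, 205.2]), 0.56, array([509.4,  49.4,  -0. ]))]
stamp [(array([284.8, 217.4]), 0.77, array([535.2,  55.1, 122.9]))]
tool y ang -82.73294136104859 [-1.30337849e-01  3.93159720e-01  1.67671917e+00  3.04733100e-05
  1.06789436e+00  1.31360799e+00]
```

View pics/w7.png

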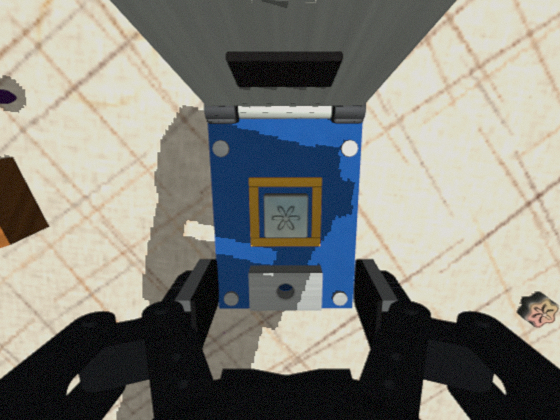

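The stamp lies square inside the brass rim at (285,216), with the rim centre at (285,212). Parallax from its height explains that offset. I'll check this numerically and measure the lid.

```bash
python3 - <<'E'
from h import *
c=cap('wrist')
print(at_z(c,(285.5,217),32),at_z(c,(285.8,212),21))
hsv=cv2.cvtColor(c['color'],cv2.COLOR_RGB2HSV)
m=cv2.inRange(hsv,(12,110,70),(30,255,255));m[:150]=0;m[280:]=0;m[:,:220]=0;m[:,350:]=0
ct=max(cv2.findContours(m,0,1)[0],key=cv2.contourArea).reshape(-1,2)
print(cv2.minAreaRect(np.array([at_z(c,p,21)[:2] for p in ct],np.float32)))
g=ctrl.regions_of('wrist','stamp')
for x in g:
    ct=max(cv2.findContours(x['mask'].astype(np.uint8),0,1)[0],key=cv2.contourArea).reshape(-1,2)
    print(x['score'],x['mask'].sum(),cv2.minAreaRect(np.array([at_z(c,p,32)[:2] for p in ct],np.float32)))
for n in ['scene','side']:
    d=cap(n,n+'1.png')
    print(n,[(x['uv'],x['score']) for x in ctrl.place_of(n,'lid_hole')],[(x['uv'],x['score']) for x in ctrl.place_of(n,'hinge')])
    for th in [1.7,1.8,1.9,2.0]:
        u=np.array([.992,.125,0]);h=np.array([508.75,51.9,0])+75*u+[0,0,34]
        p=h+135*(-np.cos(th)*u+np.array([0,0,np.sin(th)]));print(th,p,proj(d,p),proj(d,h))
E
python3 -c "
import cv2
i=cv2.imread('pics/scene1.png');cv2.imwrite('pics/scene1c.png',cv2.resize(i[120:320,130:330],None,fx=3,fy=3))
i=cv2.imread('pics/side1.png');cv2.imwrite('pics/side1c.png',cv2.resize(i[120:270,200:360],None,fx=4,fy=4))"
```

```text
[507.7874321   51.77311673  32.        ] [508.32970193  51.63263896  21.        ]
((508.7434997558594, 51.88711929321289), (52.895145416259766, 53.16180419921875), 7.336709976196289)
0.84 2108 ((510.10955810546875, 51.7086067199707), (33.95509719848633, 32.71623992919922), 5.59422492980957)
0.42 27004 ((609.4720458984375, 65.44850158691406), (66.29055786132812, 203.6419219970703), 7.182260990142822)
scene [([237.2, 158.7], 0.69)] [([250.2, 210.6], 0.8), ([182.8, 255.3], 0.27)]
1.7 [600.40485468  63.44925084 167.87474941] [240.11504019 159.51102254] [247.7181696  208.36683932]
1.8 [613.57690452  65.10903535 165.46943017] [236.70320621 158.00205616] [247.7181696  208.36683932]
1.9 [626.44493879  66.73051144 161.75051184] [233.45988178 157.04167032] [247.7181696  208.36683932]
2.0 [638.88038435  68.29747787 156.75515262] [230.41753369 156.62746075] [247.7181696  208.36683932]
side [([299.4, 174.4], 0.68), ([249.3, 233.5], 0.55)] [([287.2, 221.8], 0.83)]
1.7 [600.40485468  63.44925084 167.87474941] [292.42032283 174.28718821] [287.37572127 222.32409358]
1.8 [613.57690452  65.10903535 165.46943017] [296.17386521 174.3293399 ] [287.37572127 222.32409358]
1.9 [626.44493879  66.73051144 161.75051184] [299.78947076 174.85708525] [287.37572127 222.32409358]
2.0 [638.88038435  68.29747787 156.75515262] [303.23224402 175.85541027] [287.37572127 222.32409358]
```

View pics/scene1c.png

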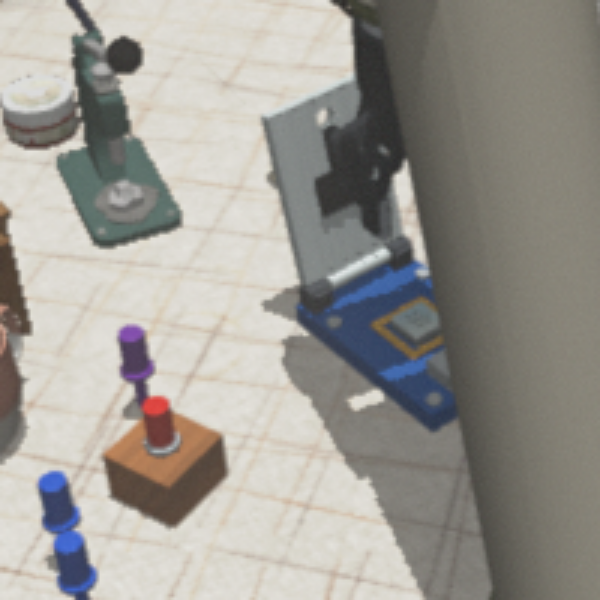

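View pics/side1c.png

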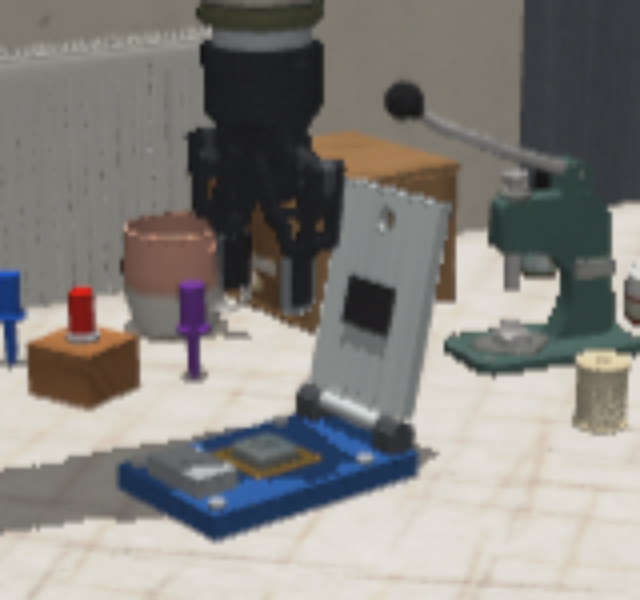

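Stamp and nest centres agree to about 1 mm. The lid angle is about 1.85 rad, so step 1 looks met. Next I'll shut the fingers, go up and over the lid, and come down behind it.

Request:
arm_command(plan=[[-0.045,0,0,0,0],[-0.044,0,0,0,0],[0,-0.007,-0.052,0,0],[0,-0.007,-0.052,0,0],[0,-0.007,-0.052,0,0],[0,0,0,0,0],[0.033,0,0,0,0],[0.033,0,0,0,0],[0,0,0,0,0]])

```text
time_s: 11.08
eef_pos: [659.8, 90.9, 145.4]
ee_rot: [-0.045, -0.704, -0.045, 0.707]
force: [0.4, -0.3, 0.3]
grip_width: 0.002
```

```bash
cat >lid.py <<'E'
from h import *
s=ctrl.sense();u=np.array([.992,.1256,0]);v=np.array([-.1256,.992,0]);H=np.array([583.1,61.3,34])
d=s['eef_pos']-H;p=np.array([d@u,d@v,d[2]]);print(s['time_s'],'rel hinge jig xyz',p,s['force'])
Rm=q2R(s['ee_rot']);print('tool y',np.degrees(np.arctan2(Rm[1,1],Rm[0,1])))
E
python3 lid.py; python3 -c "
from h import *
i=cv2.cvtColor(cap('side')['color'],cv2.COLOR_RGB2BGR);cv2.imwrite('pics/side2c.png',cv2.resize(i[100:270,200:380],None,fx=4,fy=3.5))"
```

```text
11.075 rel hinge jig xyz [ 79.80311714  19.6913999  111.43514463] [ 0.43889959 -0.34855223  0.31214701]
tool y -82.74600425391526
```

View pics/side2c.png

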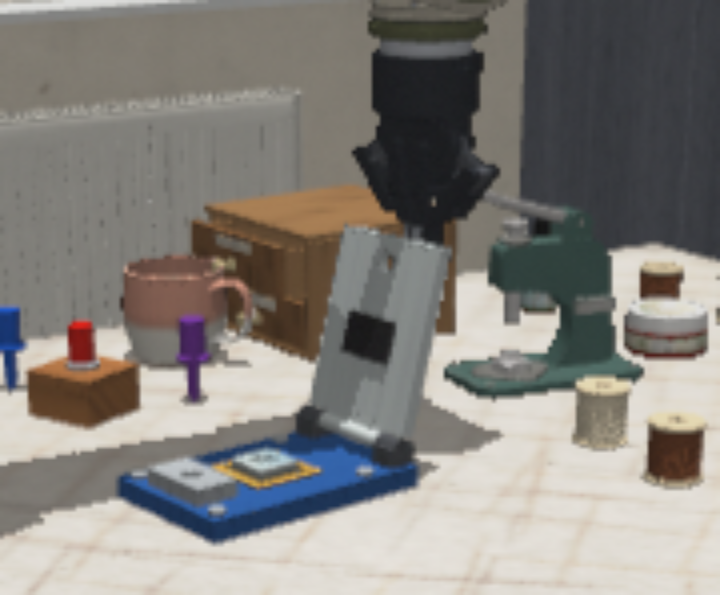

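The shut fingers are behind the lid's upper edge, at about (425,230) in the crop. The stamp is still in the nest at (265,463). I'll start swinging the lid.

Request:
arm_command(plan=[[-0.003,0,0.02,0,0],[-0.003,0,0.02,0,0],[-0.002,0,0.019,0,0],[0.001,0,0.021,0,0],[0.003,0,0.023,0,0],[0.009,0,0.022,0,0],[0.013,0,0.02,0,0],[0,0,0,0,0]])

```text
time_s: 12.12
eef_pos: [517.5, 72.6, 130.8]
ee_rot: [0.045, 0.706, 0.045, -0.705]
force: [0.5, -0.1, 0.8]
grip_width: -0.003
```

```bash
python3 lid.py; python3 -c "
from h import *
i=cv2.cvtColor(cap('side')['color'],cv2.COLOR_RGB2BGR);cv2.imwrite('pics/side3c.png',cv2.resize(i[100:270,200:380],None,fx=4,fy=3.5))"
```

```text
12.125 rel hinge jig xyz [-63.68496374  19.46848529  96.80519393] [ 0.52770803 -0.06805164  0.78693592]
tool y -82.74884381122389
```

View pics/side3c.png

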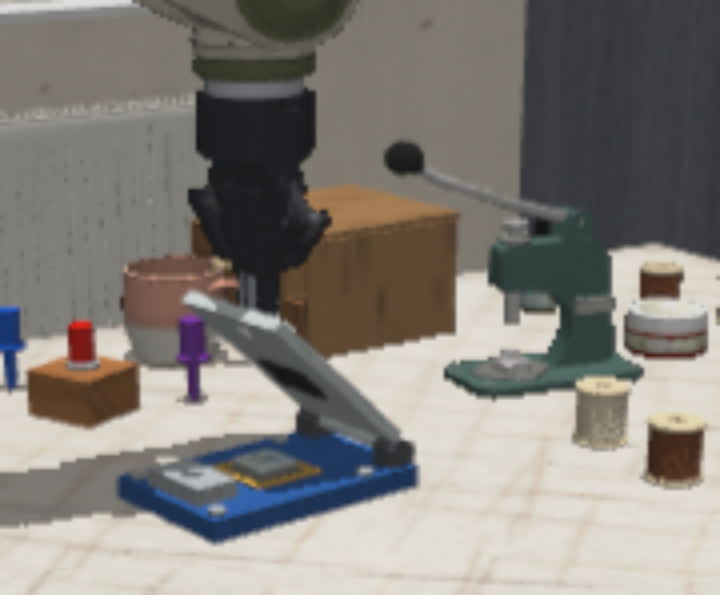

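The lid follows the fingers and is at about 0.8 rad, with the stamp undisturbed.

Request:
arm_command(plan=[[0.021,0,0.018,0,0],[0.02,0,0.014,0,0],[0.019,0,0.007,0,0],[0.015,0,0.004,0,0],[0.008,0,0.002,0,0],[0.002,0,0,0,0],[0,0,0,0,0]])

```text
time_s: 13.05
eef_pos: [474.5, 67.0, 46.7]
ee_rot: [0.045, 0.707, 0.045, -0.705]
force: [-7.1, 0.3, 21.3]
grip_width: 0.004
```

```bash
python3 lid.py; python3 -c "
from h import *
i=cv2.cvtColor(cap('side')['color'],cv2.COLOR_RGB2BGR);cv2.imwrite('pics/side4c.png',cv2.resize(i[100:270,200:380],None,fx=4,fy=3.5))"
```

```text
13.05 rel hinge jig xyz [-106.98478697   19.25252763   12.69414608] [-7.06562738  0.32784413 21.29781281]
tool y -82.7140610062569
```

View pics/side4c.png

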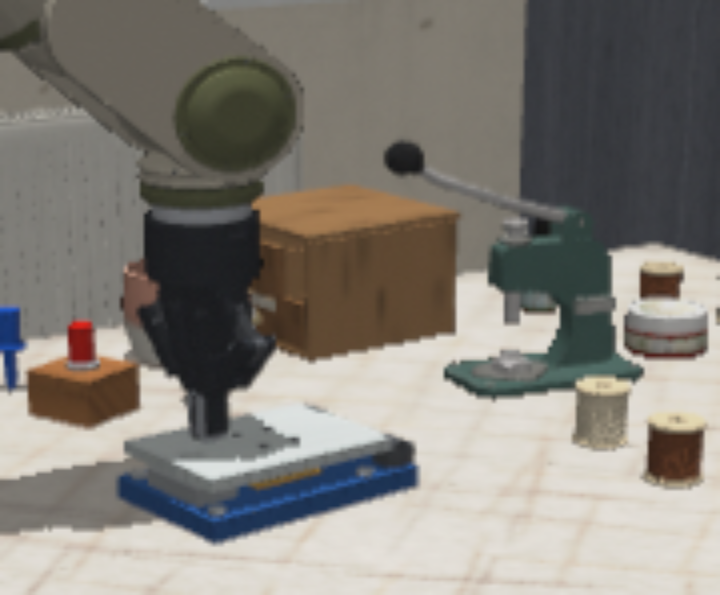

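The lid is down flat with about 21 N on it. I'll rise and measure the lid hole.

Request:
arm_command(plan=[[-0.05,0,0,0,0],[-0.045,0.01,0.03,0,0.7],[0,0.01,0.025,0,0.7],[0,0,0,0,0.7],[0,0,0,0,0.7]])

```text
time_s: 13.72
eef_pos: [422.0, 40.2, 139.8]
ee_rot: [0.045, 0.706, 0.045, -0.705]
force: [0.7, 0.9, -1.1]
grip_width: 0.702
```

```bash
python3 lid.py; python3 - <<'E'
from h import *
c=cap('wrist','w8.png')
for q,z in [('lid_hole',47),('base_hole',32),('pin_head',60),('hinge',34)]:
  for f in ('place_of','spot_in'):
    print(q,f,[(np.round(d['uv'],1),round(d['score'],2),np.round(at_z(c,d['uv'],z),1)) for d in getattr(ctrl,f)('wrist',q)])
u=np.array([.992,.1256,0]);H=np.array([583.1,61.3,34])
th=.03;p=H+135*(-np.cos(th)*u+np.array([0,0,np.sin(th)]))+10*np.array([0,0,1]);print('pred',p,proj(c,p))
E
```

```text
13.725 rel hinge jig xyz [-162.4349936    -0.66167835  105.75030675] [ 0.6880938   0.87722724 -1.05691958]
tool y -82.74655060999466
lid_hole place_of [(array([288.1, 175.9]), 0.85, array([450.3,  43.3,  47. ]))]
lid_hole spot_in [(array([284.3,  97.7]), 0.95, array([500.8,  52.2,  47. ]))]
base_hole place_of [(array([286.3, 171.2]), 0.89, array([451. ,  44.6,  32. ]))]
base_hole spot_in [(array([285.9,  98.4]), 0.72, array([501.2,  51.2,  32. ]))]
pin_head place_of []
pin_head spot_in []
hinge place_of [(array([286.3, 176.2]), 0.47, array([447.7,  44.2,  34. ]))]
hinge spot_in [(array([284.7,  94.5]), 0.79, array([503.5,  52.3,  34. ]))]
pred [449.24025948  44.35162963  48.04939253] [286.37811066 177.51780744]
```

View pics/w8.png

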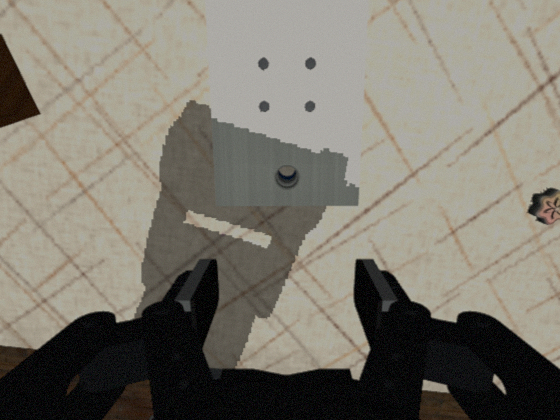

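The lid hole shows at (287,176), which gives (449.9, 44) and agrees with the geometry to within about 1 mm. Now to the pin. I'll triangulate the look-alikes for clearance and then hover.

Request:
arm_command(plan=[[-0.006,-0.046,-0.017,0,0.7],[-0.006,-0.046,-0.017,0,0.7],[-0.006,-0.046,-0.017,0,0.7],[-0.006,-0.046,-0.017,0,0.7],[-0.006,-0.046,-0.015,0,0.7],[0,0,0,0,0.7]])

```text
time_s: 14.92
eef_pos: [474.3, 281.3, 169.2]
ee_rot: [0.046, 0.706, 0.046, -0.705]
force: [-0.6, -1.2, -0.7]
grip_width: 0.7
```

```bash
python3 - <<'E'
from h import *
c=cap('wrist','w9.png');print(c['s']['time_s'],c['s']['eef_pos'],c['s']['joints'])
hsv=cv2.cvtColor(c['color'],cv2.COLOR_RGB2HSV)
for q,z in [('pin_head',64),('pin',4),('pin_stand',0)]:
    print(q,[(np.round(d['uv'],1),round(d['score'],2),np.round(at_z(c,d['uv'],z),1)) for d in ctrl.place_of('wrist',q)])
m=cv2.inRange(hsv,(0,160,60),(6,255,255))|cv2.inRange(hsv,(174,160,60),(180,255,255))
k,l,st,ce=cv2.connectedComponentsWithStats(m)
for i in range(1,k):
    if st[i,4]>60: print('red',st[i],ce[i])
E
```

```text
14.925 [474.29635864 281.28821545 169.20993198] [3.22676521e-01 4.24295705e-01 1.50718011e+00 2.87643870e-04
 1.20945109e+00 1.76314691e+00]
pin_head [(array([171.5, 216.3]), 0.97, array([458.8, 366.9,  64. ])), (array([288.1, 201.7]), 0.91, array([481.3, 281.6,  64. ])), (array([328. ,  84.4]), 0.82, array([565.8, 265.5,  64. ])), (array([152.2, 279.9]), 0.81, array([404.1, 380. ,  64. ]))]
pin [(array([178.5, 249.4]), 0.63, array([406.1, 377.3,   4. ])), (array([290.2, 188.7]), 0.61, array([478.7, 279. ,   4. ])), (array([323.9,  92.6]), 0.61, array([564.5, 261.7,   4. ])), (array([189.6, 199.3]), 0.57, array([456.9, 369.3,   4. ]))]
pin_stand [(array([287.3, 185. ]), 0.72, array([480.9, 281.9,   0. ]))]
red [274 186  28  34 621] [287.63929147 205.15136876]
```

View pics/w9.png

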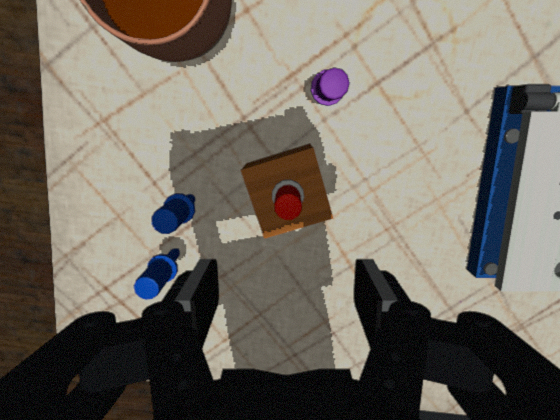

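The red-headed pin in its stand is at (288,203), giving (481, 281). The purple pin is at (329,86) and the blue ones at (172,214) and (155,276), all clear of a half-open gripper. I'll go closer and recheck.

Request:
arm_command(plan=[[0.035,0.001,-0.0063,0,0.5],[0.035,0,0,0,0.5],[0,0,0,0,0.5]])

```text
time_s: 15.5
eef_pos: [479.6, 277.3, 97.6]
ee_rot: [-0.045, -0.704, -0.044, 0.707]
force: [0.4, -1.0, -0.9]
grip_width: 0.498
```

```bash
python3 - <<'E'
from h import *
c=cap('wrist','w10.png');print(c['s']['time_s'],c['s']['eef_pos'])
for q,z in [('pin_head',64),('pin',4),('pin_stand',0)]:
    print(q,[(np.round(d['uv'],1),round(d['score'],2),np.round(at_z(c,d['uv'],z),1)) for d in ctrl.place_of('wrist',q)])
hsv=cv2.cvtColor(c['color'],cv2.COLOR_RGB2HSV)
m=cv2.inRange(hsv,(0,160,60),(6,255,255))|cv2.inRange(hsv,(174,160,60),(180,255,255))
k,l,st,ce=cv2.connectedComponentsWithStats(m);print(st[1:],ce[1:])
im=cv2.cvtColor(c['color'],cv2.COLOR_RGB2BGR);cv2.imwrite('pics/w10c.png',cv2.resize(im[150:310,190:390],None,fx=4,fy=3.5))
for z in (81,47):
  e=[proj(c,[480.8+10*np.cos(a),281.3+10*np.sin(a),z]) for a in np.linspace(0,6.28,5)];print(z,np.round(e))
E
```

```text
15.5 [479.57610874 277.32210879  97.55282736]
pin_head [(array([280.8, 239. ]), 0.67, array([483. , 281.6,  64. ])), (array([339.3,  83.2]), 0.66, array([565.4, 263.3,  64. ])), (array([122.5, 259.3]), 0.58, array([460.4, 366.9,  64. ]))]
pin [(array([159.8, 226.1]), 0.85, array([459.6, 367.3,   4. ])), (array([142. , 289.3]), 0.73, array([407. , 379.6,   4. ])), (array([282.6, 208.2]), 0.72, array([483.8, 281.2,   4. ])), (array([325.8,  92.9]), 0.6, array([564.1, 262.8,   4. ]))]
pin_stand [(array([284.1, 208.2]), 0.86, array([482.8, 280. ,   0. ]))]
[[ 260  217   39   53 1604]] [[279.34850374 244.14650873]]
81 [[283. 237.]
 [260. 253.]
 [278. 274.]
 [300. 258.]
 [283. 237.]]
47 [[283. 216.]
 [264. 230.]
 [279. 248.]
 [298. 234.]
 [283. 216.]]
```

View pics/w10c.png

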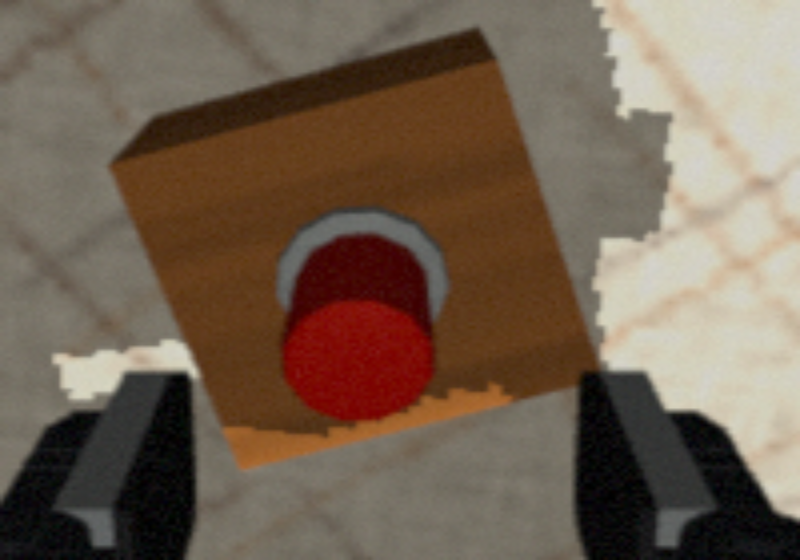

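Request:
arm_command(plan=[[0,-0.0036,-0.0032,0,0.5],[0.024,0,0,0,0.5],[0.0235,0,0,0,0.5],[0,0,0,0,0.5],[0,0,0,0,0.1],[0,0,0,0,0.1],[0,0,0,0,0.1],[0,0,0,0,0.1]], squeeze=80)

```text
time_s: 16.7
eef_pos: [484.2, 283.0, 53.4]
ee_rot: [0.045, 0.707, 0.045, -0.705]
force: [-0.5, -0.0, 6.9]
grip_width: 0.206
```

```bash
python3 -c "
from h import *
c=cap('wrist','w11.png');s=c['s'];print(s['eef_pos'],s['force'],s['wrist_torque'],s['grip_width'])"
```

```text
[484.24123981 282.97256226  53.38790527] [-0.52809676 -0.04708903  6.87624337] [-0.06231319  0.14691981 -0.03133081] 0.20575392159145992
```

View pics/w11.png

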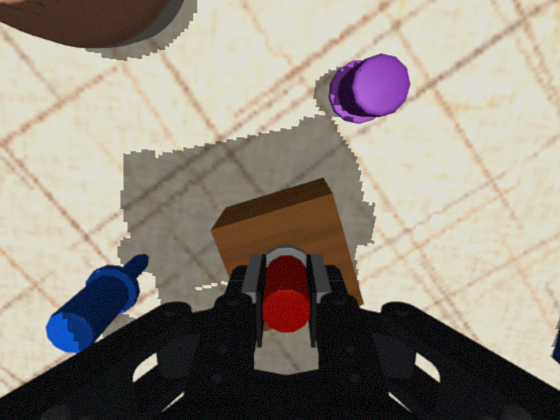

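The pin is gripped: the opening reads 17.5 mm on a 20 mm head, and the stamp under-read by a similar amount. The head shows at (287,305) between the pads. I'll lift it and carry it to the jig.

Request:
arm_command(plan=[[-0.02,0,0,0,0.1],[-0.04,0,0,0,0.1],[-0.02,0,0,0,0.1],[0,0.046,0.012,0,0.1],[0,0.046,0.012,0,0.1],[0,0.046,0.012,0,0.1],[0,0.046,0.012,0,0.1],[0,0.046,0.012,0,0.1],[0,0,0,0,0.1],[0,0,0,0,0.1]])

```text
time_s: 18.0
eef_pos: [453.1, 47.2, 132.1]
ee_rot: [0.045, 0.706, 0.045, -0.705]
force: [0.1, -0.3, -1.4]
grip_width: 0.21
```

```bash
python3 - <<'E'
from h import *
c=cap('wrist','w12.png');s=c['s'];print(s['time_s'],s['eef_pos'],s['force'],s['grip_width'])
for q,z in [('lid_hole',48),('pin',s['eef_pos'][2]-49.4),('pin_head',s['eef_pos'][2]+10.6)]:
    print(q,[(np.round(d['uv'],1),round(d['score'],2),np.round(at_z(c,d['uv'],z),1)) for d in ctrl.place_of('wrist',q)])
d=cap('side');i=cv2.cvtColor(d['color'],cv2.COLOR_RGB2BGR);cv2.imwrite('pics/side5c.png',cv2.resize(i[100:270,180:360],None,fx=4,fy=3.5))
print([(x['uv'],x['score']) for x in ctrl.place_of('side','pin')],proj(d,[s['eef_pos'][0]-2,s['eef_pos'][1],s['eef_pos'][2]-49.4]))
E
```

```text
18.0 [453.1255331   47.20599774 132.14397637] [ 0.1174629  -0.25910792 -1.3824575 ] 0.20993659479807258
lid_hole [(array([290.5, 223.3]), 0.56, array([450.3,  44.7,  48. ]))]
pin [(array([288. , 238.9]), 0.93, array([451.5,  46.8,  82.7])), (array([ 7.4, 13.6]), 0.46, array([552.2, 200.4,  82.7]))]
pin_head []
[([204.5, 211.7], 0.6), ([249.7, 215.2], 0.58), ([185.8, 210.7], 0.43), ([405.1, 290.9], 0.39)] [246.95459279 215.88760794]
```

View pics/w12.png

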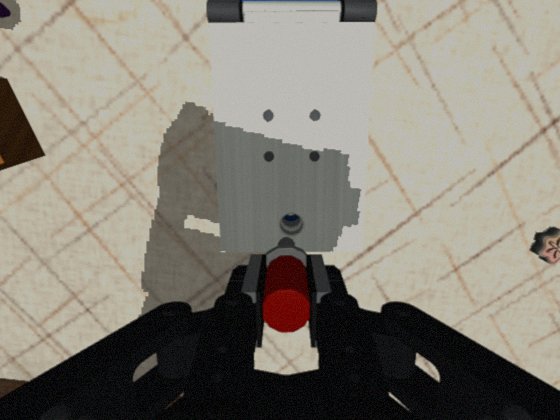

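View pics/side5c.png

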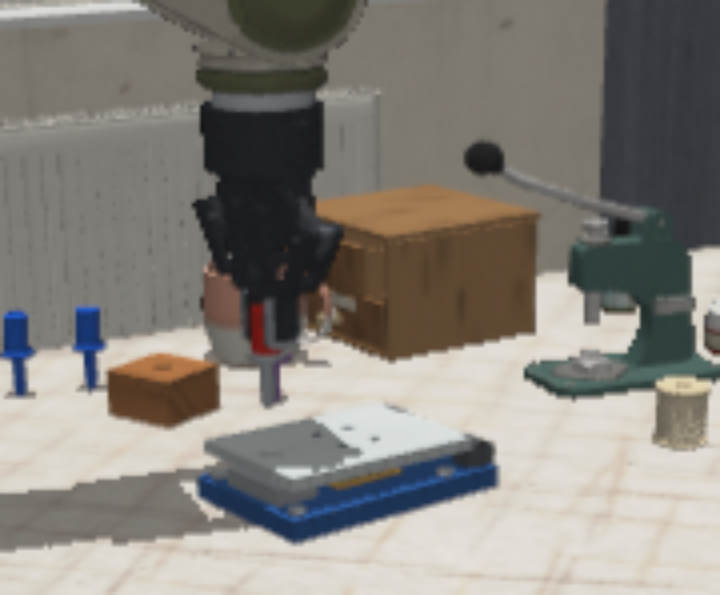

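The pin hangs upright with its tip at (287,240), and the lid hole is at (291,223). The offset is about 2 mm each way. I'll correct it and lower to just above the lid.

Request:
arm_command(plan=[[0.012,0.0021,0.0019,0,0.1],[0.013,0,0,0,0.1],[0,0,0,0,0.1],[0,0,0,0,0.1]])

```text
time_s: 18.8
eef_pos: [451.4, 44.6, 106.8]
ee_rot: [-0.045, -0.706, -0.045, 0.706]
force: [-0.2, -1.2, -1.3]
grip_width: 0.206
```

```bash
cat >m5.py <<'E'
from h import *
import sys
c=cap('wrist',sys.argv[1]);s=c['s'];print(s['time_s'],s['eef_pos'],s['force'],s['grip_width'])
for q,z in [('lid_hole',48),('base_hole',32),('pin',s['eef_pos'][2]-49.4)]:
    print(q,[(np.round(d['uv'],1),round(d['score'],2),np.round(at_z(c,d['uv'],z),1)) for d in ctrl.place_of('wrist',q)])
i=cv2.cvtColor(c['color'],cv2.COLOR_RGB2BGR);cv2.imwrite('pics/c'+sys.argv[1],cv2.resize(i[190:340,210:360],None,fx=4,fy=4,interpolation=cv2.INTER_CUBIC))
for z in (48,):
  print([np.round((proj(c,[450+7.75*np.cos(a),44.4+7.75*np.sin(a),z])-[210,190])*4) for a in (0,1.57,3.14,4.71)])
E
python3 m5.py w13.png
```

```text
18.8 [451.42399021  44.55774614 106.78315482] [-0.22731047 -1.16359183 -1.31816782] 0.2061327611220694
lid_hole [(array([288.9, 234.7]), 0.63, array([449.1,  43.4,  48. ]))]
base_hole [(array([289.8, 224.7]), 0.91, array([450.5,  42.9,  32. ]))]
pin [(array([289.2, 233.3]), 0.66, array([453.3,  43.9,  57.4])), (array([287.6, 238.9]), 0.6, array([449.7,  44.4,  57.4]))]
[array([317., 125.]), array([260., 167.]), array([304., 219.]), array([360., 179.])]
```

View pics/cw13.png

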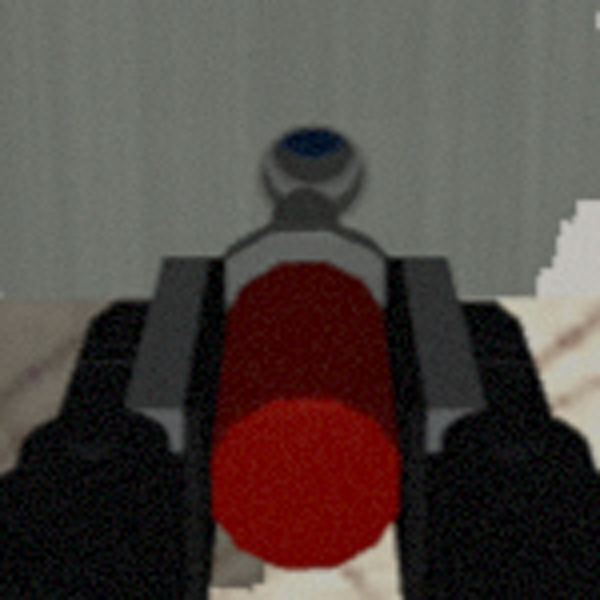

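Request:
arm_command(plan=[[0,0.0013,0,0,0.1],[0.008,0,0,0,0.1],[0.008,0,0,0,0.1],[0,0,0,0,0.1]])

```text
time_s: 19.5
eef_pos: [451.0, 43.4, 90.0]
ee_rot: [-0.045, -0.705, -0.045, 0.706]
force: [-0.4, 0.9, -1.0]
grip_width: 0.205
```

```bash
python3 m5.py w14.png; python3 -c "
from h import *
d=cap('side');i=cv2.cvtColor(d['color'],cv2.COLOR_RGB2BGR);cv2.imwrite('pics/side6c.png',cv2.resize(i[160:260,190:330],None,fx=5,fy=5))"
```

```text
19.5 [451.02690491  43.38834359  89.96624644] [-0.43412229  0.88374152 -0.97140693] 0.2046616198878183
lid_hole [(array([284.8, 241. ]), 0.61, array([450.5,  45. ,  48. ]))]
base_hole [(array([286.5, 231.8]), 0.67, array([450.6,  44. ,  32. ]))]
pin [(array([289.2, 237.9]), 0.66, array([450. ,  42.4,  40.6])), (array([286.6, 290.9]), 0.47, array([415.2,  39.5,  40.6]))]
[array([310., 157.]), array([249., 201.]), array([296., 258.]), array([357., 214.])]
```

View pics/cw14.png

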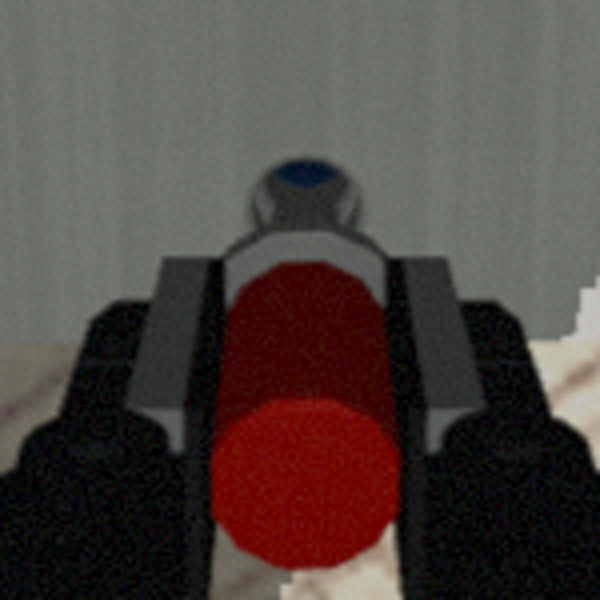

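View pics/side6c.png

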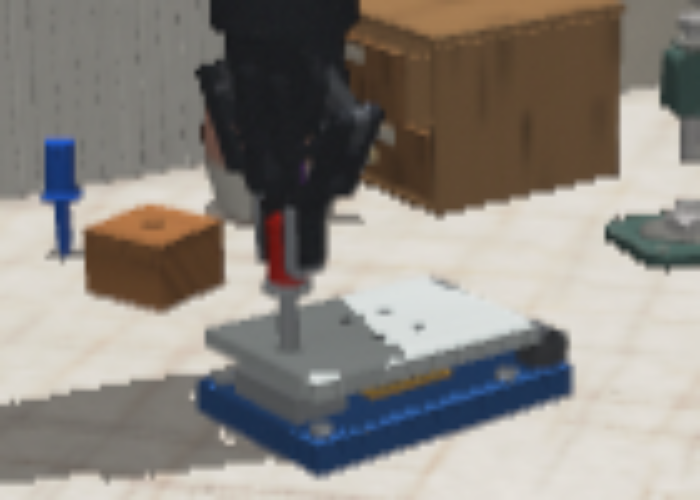

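The pin has entered the lid hole, centred at (305,200) in the crop with no contact force. I'll continue down.

Request:
arm_command(plan=[[0.008,0,0,0,0.1],[0.008,0,0,0,0.1],[0.006,0,0,0,0.1],[0,0,0,0,0.1],[0,0,0,0,0.1]])

```text
time_s: 20.38
eef_pos: [451.6, 43.3, 68.9]
ee_rot: [0.045, 0.706, 0.045, -0.706]
force: [-0.5, -0.1, -0.5]
grip_width: 0.208
```

Request:
arm_command(plan=[[0.004,0,0,0,0.1],[0.004,0,0,0,0.1],[0.002,0,0,0,0.1],[0,0,0,0,0.1]])

```text
time_s: 20.88
eef_pos: [451.5, 43.3, 59.1]
ee_rot: [-0.045, -0.706, -0.045, 0.706]
force: [-1.7, 0.3, 5.9]
grip_width: 0.211
```

Request:
arm_command(plan=[[0.001,0,0,0,0.1],[0,0,0,0,0.1],[0,0,0,0,0.1]], squeeze=100)

```text
time_s: 21.25
eef_pos: [451.7, 43.3, 58.8]
ee_rot: [0.045, 0.706, 0.045, -0.706]
force: [-4.3, 1.2, 15.0]
grip_width: 0.205
```

Contact is firm at about 15 N. I'll hold, look, and check that it stays steady.

Request:
arm_command(plan=[[0,0,0,0,0.1],[0,0,0,0,0.1],[0,0,0,0,0.1]])

```text
time_s: 21.62
eef_pos: [451.7, 43.3, 58.8]
ee_rot: [0.045, 0.706, 0.045, -0.706]
force: [-5.2, 0.2, 15.0]
grip_width: 0.204
```

```bash
python3 m5.py w15.png; python3 -c "
from h import *
d=cap('side');i=cv2.cvtColor(d['color'],cv2.COLOR_RGB2BGR);cv2.imwrite('pics/side7c.png',cv2.resize(i[160:260,190:330],None,fx=5,fy=5))
s=ctrl.sense();print(s['force'],s['wrist_torque'],s['eef_pos'])"
```

```text
21.625 [451.69110985  43.30201013  58.80698317] [-5.18372037  0.18645938 15.01359957] 0.20442579367269373
lid_hole []
base_hole [(array([288.4, 254.6]), 0.8, array([449.6,  42.8,  32. ]))]
pin []
[array([310., 246.]), array([238., 298.]), array([294., 363.]), array([365., 313.])]
[-4.32866662  1.0685791  14.08904732] [ 0.07415862  1.04357684 -0.04184907] [451.67949095  43.30283842  58.78703604]
```

View pics/w15.png

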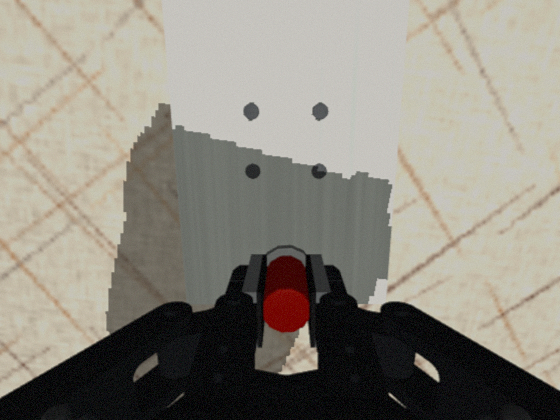

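View pics/side7c.png

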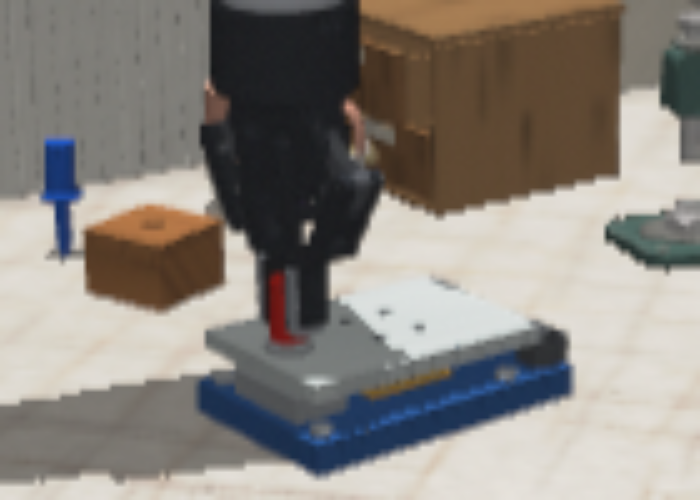

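The collar sits on the lid, the pin is upright and in the grip, and the downward force is steady at 14–15 N. Handing in.

```bash
python3 -c "
from rig import ctrl
print(ctrl.finish_job())"
```

```text
the job is handed in; nothing more can be done
None
```

I placed the square stamp in the nest, swung the lid shut, and pushed the red-headed pin through the lid into the base hole. The job is handed in with the arm still gripping the pin and pushing down; no verdict came back.

My last checks, at about 21.6 s of the 67 s allowed:
- **Stamp:** its centre was 1–2 mm from the nest centre before I closed the lid. After that the lid hid it, so I did not see it again.
- **Lid:** it looked flat in the last side picture, but I did not measure its angle. The lid hole was where a lid shut on the stamp should have it, to about 1 mm.
- **Pin:** upright in the side view, with the collar on the lid. By calculation the tip is about 9.4 mm above the table, where about 10 mm is expected.
- **Push and grip:** the downward push was steady at 14–15 N, a little above the 10 N asked for. Grip is set to 100 N.
- **Other stamps and edge tool:** the arm did not touch them.

Some readings disagreed or were left unexplained:
- There is a 4–5 N sideways force along x while pressing, perhaps the shank rubbing in the hole.
- The gripper opening read 1 to 3 mm under the true widths.
- The side camera's first stamp position was about 12 mm off the wrist camera's, so I used the wrist camera.

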